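Set the game camera's zoom lever to the long line and start the recording

TASK

Get the rink's game camera ready: with a fingertip, gently push the zoom lever on top of its lens around until its index line meets the one long line of the scale, and leave it there. Then start the recording by pressing the round button on top of the camera and letting it go; do not press it before the zoom is set. Grip and pick up nothing, and leave the things lying around the camera where they are.

Things in the scene. Friction and masses are not known exactly. Their poses are not given: they have to be found in the camera images.
- zoom_ring (a joint): Angle (rad) of the zoom ring about the lens axis. 0: the lever stands straight up; positive: it leans to the camera's left (+y of lens_axis); travel -0.96 to 0.96. It starts between -0.8 and -0.25 (leaning to the camera's right). The scale's seven white lines lie 15 degrees apart, from -0.785 to 0.785; the one long line is at +0.524. The ring stays where it is left: friction of 0.15 N m, about 2 N at the knob along its arc, no spring.
- lever_knob (a point): Centre of the zoom lever's knob: a smooth bare aluminium ball 18 mm across (it slips easily along a finger) on the end of a steel rod 8 mm thick, the only lever on the camera. The rod sticks out radially from the zoom ring (90 mm across, 24 mm wide); the knob's centre circles 85 mm from the lens axis, its end 94 mm. A white index line on the ring runs from the lever's foot towards the scale.
- lens_axis (a point): Point on the lens axis in the plane in which the lever swings, 130 mm above the table, fixed to the camera. x: along the lens, the way the camera looks; y: the camera's left; z: up. The lens is a black barrel 86 to 92 mm across here (hood 112 mm across from 74 mm further along +x). The camera's grey housing (140 x 110 mm, top 186 mm above the table) begins 72 mm behind this point; above the barrel all is clear but the lever. The camera is fixed to the table.
- long_line (a point): Ring-side end of the long white line (38 x 3 mm, the others 14 mm) of the scale on the fixed barrel just behind the zoom ring, on the barrel's surface 43.8 mm from the lens axis, 30 degrees to the camera's left of the top. The index line must stand in line with it.
- record_button (a joint): Travel (m) of the record button: 0 out, 0.004 fully pressed with about 4 N; springs back by itself.
- record_button_top (a point): Centre of the top face of the round grey record button, 22 mm across in a black collar 38 mm across, 8 mm proud of the collar (4 mm when fully pressed) and 206 mm above the table; the only button on top of the camera housing, 112 mm behind the lever's plane on the camera's centre line. Pressed straight down.
- puck: Loose bystander, to be left where it stands. Black rubber hockey puck, 76 mm across, 25 mm high, left of the lens. Origin: centre of its underside.
- tape_roll: Loose bystander, to be left where it stands. Roll of grey stick tape lying flat, 90 mm across, 25 mm high, right of the lens. Origin: centre of its underside.
- lens_cap: Loose bystander, to be left where it stands. Black lens cap, 112 mm across, 13 mm high, lying under the front of the lens. Origin: centre of its underside.
- radio: Loose bystander, to be left where it stands. Black hand-held radio standing upright, 34 x 58 x 115 mm with an aerial up to 165 mm, right of the camera. Origin: centre of its underside.
- mug: Loose bystander, to be left where it stands. White mug, 80 mm across, 95 mm high, far right. Origin: centre of its underside.
- bottle: Loose bystander, to be left where it stands. Clear bottle, 66 mm across, 190 mm high, far left. Origin: centre of its underside.
- marker: Loose bystander, to be left where it stands. White marker pen with a black cap, 135 mm long, 18 mm thick, left of the camera. Origin: under its middle.

How it is judged:
By the outcome, as a careful person would: the job done as asked, in the order asked, and still so for the second after the job is handed in, with the robot touching nothing.
It also fails if it takes over 51 s, if anything falls off the work surface, if the arm or the gripper's body presses on something with over 40 N, if the wrist force passes 120 N, or if a joint passes its speed limit or range.

ROBOT

A 6-joint arm with a two-finger parallel gripper is mounted at the origin on the work surface. World frame = base frame: x ahead of the robot, y to its left, z up, the work surface at z = 0. Lengths are in m, angles in rad, forces in N, time in s.
With the tool pointing down it reaches from about 0.325 to 0.9 m from the base axis. Payload 6.1 kg.
Tool frame: the origin (TCP) lies at the very end of the fingers, on their centre line; the grasp point (between the pads) lies 19 mm behind it; z points along the fingers, y is the direction in which the jaws open and shut (so a half turn about z gives the same grasp; the last joint's range is limited). The gripper opens to 85 mm and grips with 20 to 120 N. Pads are 22 mm wide; open, the fingers measure 114 mm over their backs; the gripper's body (76 mm by 85 mm) begins 54 mm behind the grasp point. The pads swing forward as they close: fully open they stand 13 mm farther back than shut.
Start: joints at [-1.383, 0.22, 1.526, -0, 1.395, -0.126], TCP at [0.193, -0.594, 0.231] pointing down, gripper open.
Joint ranges: [-2.98, 2.98], [-0.91, 2.08], [0.09, 2.57], [-1.24, 4.39], [0.2, 2.65], [-2.68, 2.68]. Speed limits (rad/s): [2.57, 2.57, 3.01, 3.14, 3.14, 3.14].

INTERFACE

Orientations are given as a unit quaternion [w, x, y, z].
In Python, from plant import env gives the robot as it stands.
- The arm moves only by the tool servo_tool, never from a script. Its argument "targets" is one flat list of numbers, 7 for each row, row after row: the shift along the tool's x, y, z in m, then the turn, a rotation vector about the tool's x, y, z in degrees, then the finger opening in m, from 0 to 0.0854. A call has 1 to 5 rows; each row shifts and turns the commanded pose from where the row before left it, along the tool's axes as they then stand; what a row does not reach is not made up. A row lasts 1/12 s, in which the tool goes at most 41.7 mm and 7.16 degrees, less where a joint would pass 70% of its speed; a pose out of reach is approached as far as the arm can. A call is refused whole if a number of a shift passes 0.0417 or a number of a turn 7.16, either way. A call with a gripper value outside its range is refused whole. The fingers move at their own pace and stop on an object; the grip force is fixed at half the most. Time passes only in rows, so rows that do not move let the fingers close. It gives the time, the measured TCP pose, the force and the opening at its end, in the units of the state.
- env.read_state(): the state, without advancing time (a new reading comes with each control period).
- env.snapshot(name): name is "side" or "top" or "wrist"; returns a dict with "color" (420x560x3 uint8, red, green, blue), "camera_matrix" (3x3 intrinsics, pixels), "extrinsics" (4x4, takes a point from camera to world coordinates); the wrist camera has in their place "tool_from_camera" (4x4, takes a point from camera to tool coordinates, whose origin is the TCP and whose axes are the flange's). Camera axes: x right, y down, z forward; pixel columns grow to the right and rows downward; lengths in m; the calibration is good to about 2 mm. A picture is of the moment at which its call begins: read the wrist's pose just before it. There is no depth.
- env.finish_job(): hands the job in, once; it reports no verdict.
The state is a dict: "clock": time; "qpos": joint angles; "qvel": joint speeds; "joint_torque": joint torques, N m; "tool_pos": TCP position; "ee_rot": TCP orientation; "contact_force": force on the tool from outside, world axes, zero at the start; "torque": the same for the moment, N m; "gripper_width": finger opening in m.
Only numpy, scipy, OpenCV 4.12 (cv2) and the standard library are available. Lean on these libraries where they do the work, as an engineer would, in place of code of your own. Each camera call takes 0.05 s, during which the arm holds its last target.

## Working session

There is one attempt and no reset: what is moved stays moved. The work goes in short steps, Python scripts to look and compute and a tool call to move; the robot and the scene stay as the last step left them, time stands still between calls to the robot, and variables do not carry over. Pictures are saved under pics/ and viewed, and the job is handed in when it is done.

Besides the shell and the picture viewer there is one more tool, called after "Call:" as name(argument=value, ...) on one line, values as JSON. servo_tool: Moves the arm, as the interface text tells. Its arguments: {"type":"object","properties":{"targets":{"type":"array"}},"required":["targets"]}

```bash
mkdir -p pics
python3 - <<'E'
from plant import env
import cv2
s=env.read_state();print({k:s[k] for k in s})
for n in("side","top","wrist"):
    d=env.snapshot(n);cv2.imwrite(f"pics/{n}0.png",d["color"][:,:,::-1]);print(n,d["camera_matrix"],d.get("extrinsics",d.get("tool_from_camera")))
E
```

```text
{'clock': 0.0, 'qpos': array([-1.38307033e+00,  2.21249778e-01,  1.52764717e+00,  1.73468255e-06,
        1.39473315e+00, -1.26090163e-01]), 'qvel': array([-0.00194836, -0.00043418, -0.00031901,  0.00130709, -0.00044202,
       -0.001199  ]), 'joint_torque': array([ 7.82230800e-04, -4.96892631e+01, -3.89394808e+01, -1.40589113e-04,
        1.12908497e-02,  3.04081198e-05]), 'tool_pos': array([ 0.19281504, -0.59384723,  0.23016553]), 'ee_rot': array([-1.01826666e-03,  9.87714674e-01,  1.56264793e-01, -3.05366147e-05]), 'contact_force': array([-0.33875735,  0.2923447 , -0.08262715]), 'torque': array([-0.02689655, -0.02306253, -0.02087422]), 'gripper_width': 0.08533736903610399}
side [[388.53371311   0.         280.92248568]
 [  0.         388.53371311 208.04803577]
 [  0.           0.           1.        ]] [[-0.87049466 -0.30229205  0.38840515  0.18043415]
 [-0.49213494  0.5450264  -0.67878526  0.62951668]
 [-0.00649968 -0.78202669 -0.62321105  0.73831303]
 [ 0.          0.          0.          1.        ]]
top [[388.22511559   0.         285.00484444]
 [  0.         388.22511559 209.66674402]
 [  0.           0.           1.        ]] [[ 3.00973686e-05 -9.94048246e-01  1.08940733e-01  4.61035133e-01]
 [-9.99695375e-01 -2.71868615e-03 -2.45309255e-02 -4.72703136e-03]
 [ 2.46810991e-02 -1.08906808e-01 -9.93745516e-01  1.00635987e+00]
 [ 0.00000000e+00  0.00000000e+00  0.00000000e+00  1.00000000e+00]]
wrist [[315.0792263    0.         281.06836218]
 [  0.         315.0792263  211.17727886]
 [  0.           0.           1.        ]] [[ 9.59490180e-04 -9.64964837e-01 -2.62377483e-01  6.72001891e-02]
 [ 9.99999493e-01  8.45455475e-04  5.47512263e-04 -1.83912499e-05]
 [-3.06501603e-04 -2.62377875e-01  9.64965158e-01 -1.42777451e-01]
 [ 0.00000000e+00  0.00000000e+00  0.00000000e+00  1.00000000e+00]]
```

View pics/side0.png

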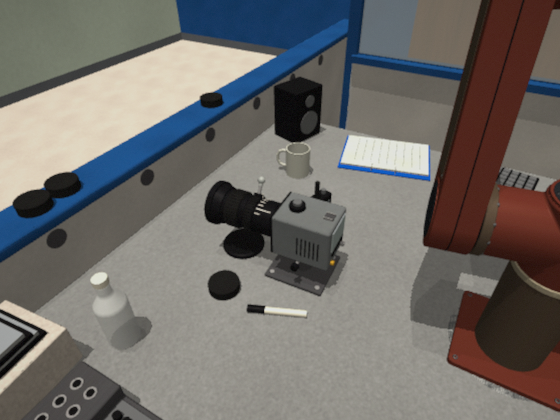

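View pics/top0.png

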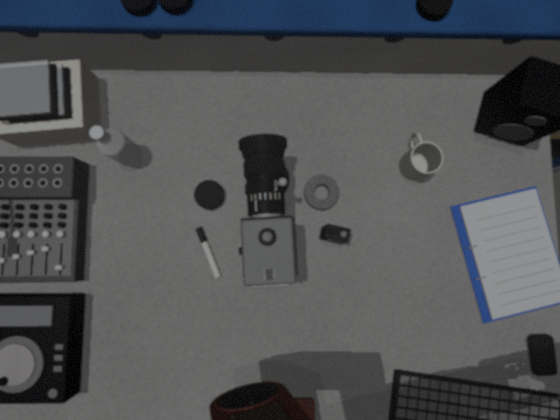

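The side view shows the game camera with its lever knob near (262,181) and the button near (297,205). In the top view the lens points up (+x), with the knob near (283,182) and the button near (268,237). I'll enlarge both.

Run:
```python
import cv2,numpy as np
t=cv2.imread("pics/top0.png")[125:295,200:340];s=cv2.imread("pics/side0.png")[165:265,195:355]
f=lambda i,k:cv2.resize(cv2.convertScaleAbs(i,alpha=1.7),None,fx=k,fy=k,interpolation=cv2.INTER_CUBIC)
cv2.imwrite("pics/topz.png",f(t[:120],5));cv2.imwrite("pics/sidez.png",f(s,5))
```

```text
(no output)
```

View pics/topz.png

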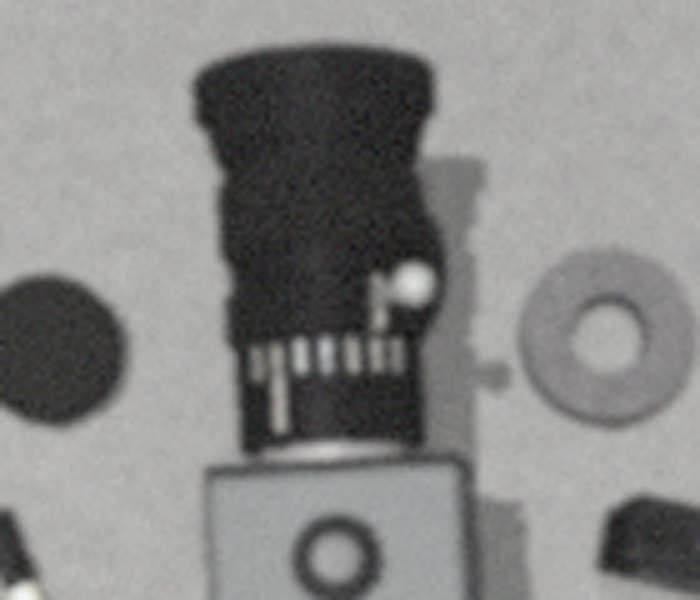

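View pics/sidez.png

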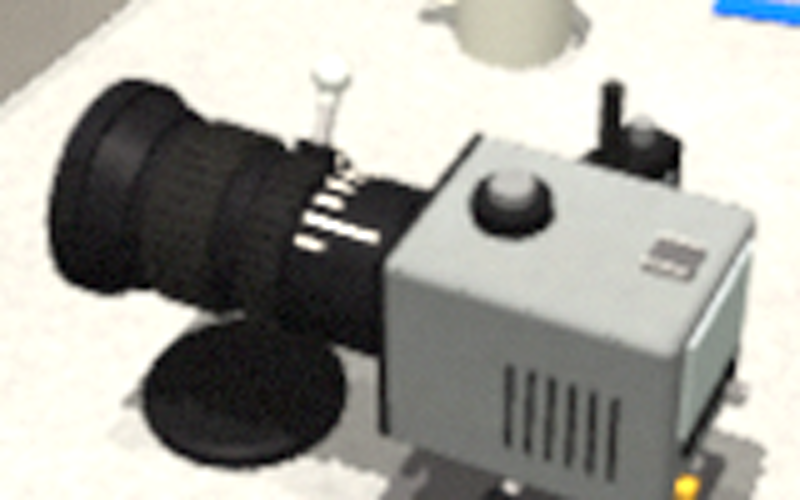

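```bash
cat > h.py <<'E'
import numpy as np,cv2
from plant import env
def ray(d,uv,E=None):
    E=d["extrinsics"] if E is None else E
    K=d["camera_matrix"];v=np.linalg.solve(K,[uv[0],uv[1],1]);v=E[:3,:3]@v
    return E[:3,3],v/np.linalg.norm(v)
def plane(d,uv,z,E=None):
    o,v=ray(d,uv,E);return o+v*(z-o[2])/v[2]
def tri(rs):
    A=np.zeros((3,3));b=np.zeros(3)
    for o,v in rs:
        P=np.eye(3)-np.outer(v,v);A+=P;b+=P@o
    p=np.linalg.solve(A,b)
    return p,[np.linalg.norm((np.eye(3)-np.outer(v,v))@(p-o)) for o,v in rs]
E
python3 - <<'E'
from h import *
t=env.snapshot("top");s=env.snapshot("side")
k,e=tri([ray(t,(282.6,181.8)),ray(s,(261.2,179.4))]);print("knob",k,e)
b,e=tri([ray(t,(267.4,236.4)),ray(s,(297.4,202.4))]);print("btn",b,e, plane(t,(267.4,236.4),.206))
for z in [k[2]]:
    th=-np.arccos(min(1,(z-.13)/.085));print("theta",th)
# housing top by grey mask
g=cv2.cvtColor(t["color"],cv2.COLOR_RGB2HSV)
roi=t["color"][205:295,230:310].astype(int)
print(t["color"][260,255],t["color"][260,225],g[260,255],g[260,225])
# housing top corners (by eye from zoom) : front-left, front-right
fl=plane(t,(200+207/5,125+468/5),.186);fr=plane(t,(200+466/5,125+462/5),.186)
d=fl-fr;print(fl,fr,np.linalg.norm(d),"yaw from front edge",np.arctan2(-d[0],d[1]))
cv2.imwrite("pics/hz.png",cv2.resize(cv2.convertScaleAbs(t["color"][205:295,230:310,::-1],alpha=1.7),None,fx=6,fy=6,interpolation=cv2.INTER_CUBIC))
E
```

```text
knob [ 0.60635289 -0.01956738  0.2095812 ] [np.float64(0.0004011302457807651), np.float64(0.00040113024578093665)]
btn [0.49252056 0.01135091 0.20321301] [np.float64(0.0010517478936615248), np.float64(0.0010517478936613992)] [0.49336449 0.01173351 0.206     ]
theta -0.35899768414830374
[94 94 96] [106 106 105] [120   5  96] [ 30   2 106]
[0.53170742 0.06728125 0.186     ] [ 0.53450074 -0.04238102  0.186     ] 0.10969783953948181 yaw from front edge 0.025466493772127893
```

View pics/hz.png

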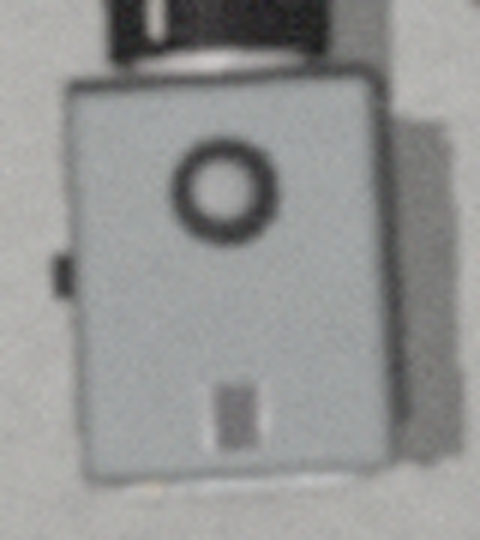

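Call:
servo_tool(targets=[0,0,-0.03,0,0,0,0,0.02,-0.017,-0.03,0,0,0,0,0.029,-0.025,-0.01,0,0,0,0,0.029,-0.025,-0.01,0,0,0,0,0.029,-0.025,-0.01,0,0,0,0])

```text
clock: 0.67
tool_pos: [0.2667, -0.4728, 0.322]
ee_rot: [0.0, 0.988, 0.156, 0.0]
contact_force: [0.8, -1.0, 0.4]
gripper_width: 0.0252
```

Call:
servo_tool(targets=[0.03,-0.025,0,0,0,0,0,0.03,-0.025,0,0,0,0,0,0.03,-0.025,0,0,0,0,0,0.03,-0.025,0,0,0,0,0,0.03,-0.025,0,0,0,0,0])

```text
clock: 1.08
tool_pos: [0.3709, -0.307, 0.3214]
ee_rot: [0.0, 0.988, 0.156, 0.0]
contact_force: [0.8, -0.9, -1.0]
gripper_width: 0.0003
```

Call:
servo_tool(targets=[0.03,-0.025,0,0,0,0,0,0.03,-0.025,0,0,0,0,0,0.03,-0.025,0,0,0,0,0,0.03,-0.025,0,0,0,0,0,0.03,-0.025,0,0,0,0,0])

```text
clock: 1.5
tool_pos: [0.4751, -0.1417, 0.3215]
ee_rot: [0.0, 0.988, 0.156, 0.0]
contact_force: [0.4, -0.4, 0.4]
gripper_width: -0.0001
```

Call:
servo_tool(targets=[0.025,-0.022,0,0,0,0,0,0.025,-0.022,0,0,0,0,0,0.025,-0.022,0,0,0,0,0,0.025,-0.022,0,0,0,0,0,0.02,-0.018,0,0,0,0,0])

```text
clock: 1.92
tool_pos: [0.5566, -0.0034, 0.3212]
ee_rot: [-0.0, 0.988, 0.157, 0.0]
contact_force: [1.0, -0.3, 1.1]
gripper_width: -0.0001
```

Call:
servo_tool(targets=[0,0,0,0,0,5.2,0,0,0,0,0,0,5.2,0,0,0,0,0,0,5.2,0,0,0,0,0,0,0,0,0,0,0,0,0,0,0])

```text
clock: 2.33
tool_pos: [0.5558, -0.0056, 0.3212]
ee_rot: [-0.0, 1.0, 0.022, -0.0]
contact_force: [0.7, -0.2, 1.2]
gripper_width: -0.0
```

```bash
cat >> h.py <<'E'
from scipy.spatial.transform import Rotation as R
def wrist(name):
    s=env.read_state();d=env.snapshot("wrist")
    q=s["ee_rot"];T=np.eye(4);T[:3,:3]=R.from_quat([q[1],q[2],q[3],q[0]]).as_matrix();T[:3,3]=s["tool_pos"]
    d["extrinsics"]=T@d["tool_from_camera"]
    cv2.imwrite(f"pics/{name}.png",cv2.convertScaleAbs(d["color"][:,:,::-1],alpha=1.4));np.savez(f"{name}.npz",**{k:d[k] for k in("color","camera_matrix","extrinsics")})
    print(s["clock"],s["tool_pos"],q);return d
E
python3 -c "
from h import *
wrist('w1')"
```

```text
2.3333 [ 0.55584057 -0.00561184  0.32118493] [-2.01219882e-05  9.99754654e-01  2.21500164e-02 -9.45963892e-05]
```

View pics/w1.png

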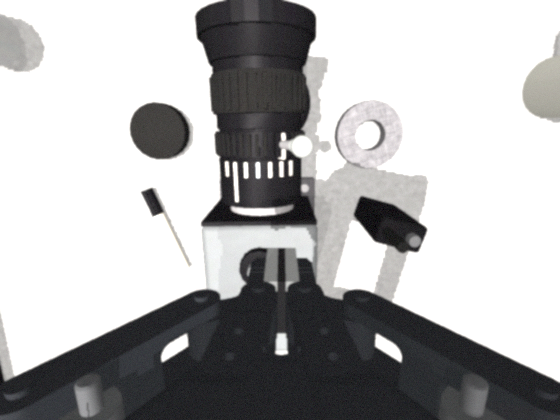

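The wrist view shows the knob at (302,146), the index line near (283,147), and the seven scale lines at columns 227 to 292 with the long one at about 237. I'll measure these properly.

Run:
```python
from h import *
d=dict(np.load("w1.npz"));c=d["color"]
z=cv2.resize(c[115:215,195:335,::-1],None,fx=5.5,fy=5.5,interpolation=cv2.INTER_CUBIC);cv2.imwrite("pics/w1z.png",z)
m=(cv2.cvtColor(c,cv2.COLOR_RGB2GRAY)[130:205,215:320]>95).astype(np.uint8)
n,l,st,ce=cv2.connectedComponentsWithStats(m)
for i in range(1,n):
    if st[i,4]>8: print(st[i][:4]+[215,130,0,0],st[i,4],ce[i]+[215,130])
```

```text
[215 130   4   4] 10 [216.2 130.9]
[278 130  42  75] 1513 [303.97951091 156.33972241]
[215 144   6  61] 283 [217.17667845 177.84452297]
[224 161   6  16] 71 [226.73239437 168.63380282]
[232 161   7  42] 210 [235.40952381 181.1952381 ]
[267 161   6  18] 97 [269.5257732  169.57731959]
[288 160   5  16] 75 [290.02666667 167.41333333]
[243 162   6  17] 96 [245.44791667 169.97916667]
[255 162   6  17] 98 [257.5 170. ]
[301 183   9  10] 68 [304.67647059 187.75      ]
```

View pics/w1z.png

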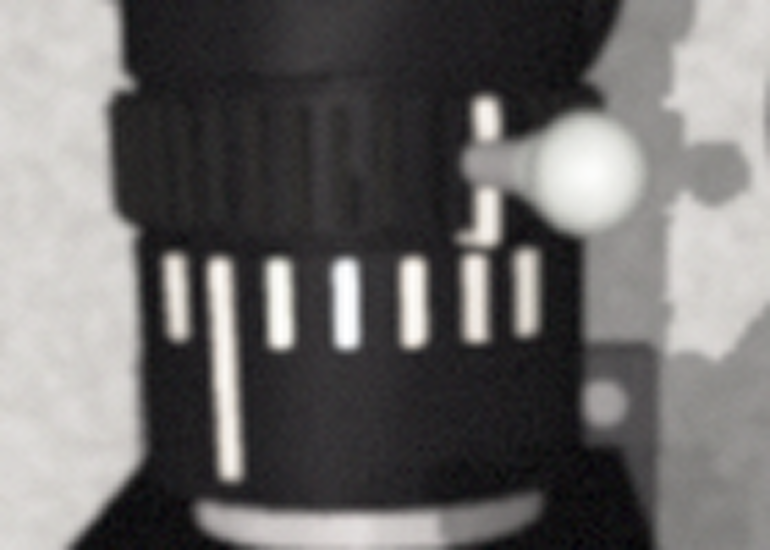

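```bash
cat > fit.py <<'E'
from h import *
from scipy.optimize import least_squares
w=dict(np.load("w1.npz"));t=env.snapshot("top");s=env.snapshot("side")
Z=lambda x,y:(195+x/5.5-.4,115+y/5.5-.4)
lines=[Z(a,b) for a,b in [(174,253),(219,257),(278,258),(346,258),(411,258),(475,254),(525,249)]]
ang=np.radians([45,30,15,0,-15,-30,-45])
def proj(d,p):
    E=np.linalg.inv(d["extrinsics"]);q=d["camera_matrix"]@(E[:3,:3]@p+E[:3,3]);return q[:2]/q[2]
def loc(X,x,r,a): 
    c,sn=np.cos(X[2]),np.sin(X[2]);y=r*np.sin(a);return np.array([X[0]+c*x-sn*y,X[1]+sn*x+c*y,.13+r*np.cos(a)])
def res(X):
    o=[]
    for uv,a in zip(lines,ang): o.append(proj(w,loc(X,X[4],.0438,a))-uv)
    o.append(proj(w,loc(X,X[4]-.038,.0438,ang[1]))-Z(231,481))
    k=loc(X,0,.085,X[3]);o.append(proj(w,k)-Z(585,171))
    o.append(proj(t,k)-(282.6,181.8));o.append(proj(s,k)-(261.2,179.4))
    b=loc(X,-.112,.076,0);o.append(proj(t,b)-(267.4,236.4));o.append(proj(s,b)-(297.4,202.4))
    return np.concatenate(o)
if __name__=="__main__":
    f=least_squares(res,[.606,.015,.03,-.42,-.013],x_scale=[.01,.01,.1,.1,.01]);X=f.x
    print(X,"\n",f.fun.reshape(-1,2).round(1).tolist());np.save("X.npy",X)
    print("knob",loc(X,0,.085,X[3]),"goal",loc(X,0,.085,np.pi/6),"btn",loc(X,-.112,.076,0))
E
python3 fit.py
```

```text
[ 0.60518425  0.01885542  0.06388987 -0.46671364 -0.01531527] 
 [[-0.4, 0.3], [-0.2, 0.2], [-0.1, 0.4], [-0.3, 0.3], [0.3, -0.1], [0.2, -0.1], [0.6, -0.2], [-0.1, -0.9], [0.2, 0.5], [-0.1, -0.1], [-0.6, 1.1], [0.0, -0.0], [-0.9, -1.1]]
knob [ 0.60762613 -0.01931262  0.2059094 ] goal [0.60247078 0.06126871 0.20361216] btn [0.49341276 0.01170462 0.206     ]
```

Run:
```python
from fit import *
X=np.load("X.npy")
inv=lambda p:((p[0]+.4-195)*5.5,(p[1]+.4-115)*5.5)
for a in (-.4,-.467,-.52,-.56,-.6):
    print(a,[np.round(inv(proj(w,loc(X,x,r,a)))).tolist() for x,r in((.012,.045),(-.012,.045),(0,.045),(0,.085))])
print(inv(proj(w,loc(X,X[4],.0438,-np.pi/6))))
```

```text
-0.4 [[446.0, 88.0], [450.0, 236.0], [448.0, 163.0], [552.0, 176.0]]
-0.467 [[463.0, 88.0], [466.0, 235.0], [464.0, 162.0], [586.0, 174.0]]
-0.52 [[476.0, 87.0], [478.0, 234.0], [477.0, 162.0], [612.0, 172.0]]
-0.56 [[485.0, 87.0], [488.0, 234.0], [486.0, 161.0], [631.0, 171.0]]
-0.6 [[494.0, 87.0], [496.0, 233.0], [495.0, 161.0], [649.0, 170.0]]
(np.float64(476.0362042095146), np.float64(253.4255445568977))
```

Call:
servo_tool(targets=[0.017,0.018,0,0,0,0,0,0.017,0.018,0,0,0,0,0,0.017,0.018,0.02,0,0,0,0,0,0,0.02,0,0,-1.1,0,0,0,0.02,0,0,0,0])

```text
clock: 3.0
tool_pos: [0.6099, -0.0589, 0.2605]
ee_rot: [0.0, 1.0, 0.03, 0.0]
contact_force: [-0.5, -0.3, -0.6]
gripper_width: -0.0003
```

```bash
python3 -c "
from h import *
wrist('w2')"
```

```text
3.0 [ 0.60985326 -0.05891774  0.26047074] [1.09031912e-04 9.99538842e-01 3.03648910e-02 2.55943311e-04]
```

View pics/w2.png

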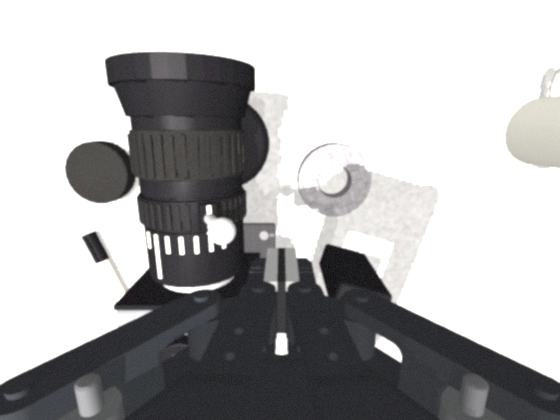

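Run:
```python
from fit import *
d=dict(np.load("w2.npz"));X=np.load("X.npy")
z=cv2.resize(d["color"][190:290,130:270,::-1],None,fx=5.5,fy=5.5,interpolation=cv2.INTER_CUBIC);cv2.imwrite("pics/w2z.png",z)
inv=lambda p:((p[0]+.4-130)*5.5,(p[1]+.4-190)*5.5)
for a in (-.4,-.467,-.52,-.56):
    print(a,[np.round(inv(proj(d,loc(X,x,r,a)))).tolist() for x,r in((.012,.045),(-.012,.045),(0,.045),(0,.085))])
print([np.round(inv(proj(d,loc(X,X[4],.0438,a)))) for a in ang])
```

```text
-0.4 [[394.0, 63.0], [406.0, 228.0], [400.0, 147.0], [456.0, 232.0]]
-0.467 [[416.0, 61.0], [427.0, 226.0], [422.0, 144.0], [504.0, 226.0]]
-0.52 [[433.0, 59.0], [444.0, 223.0], [438.0, 142.0], [540.0, 220.0]]
-0.56 [[446.0, 57.0], [456.0, 221.0], [451.0, 140.0], [566.0, 216.0]]
[array([ 95., 228.]), array([138., 243.]), array([201., 253.]), array([278., 257.]), array([362., 253.]), array([443., 242.]), array([515., 227.])]
```

View pics/w2z.png

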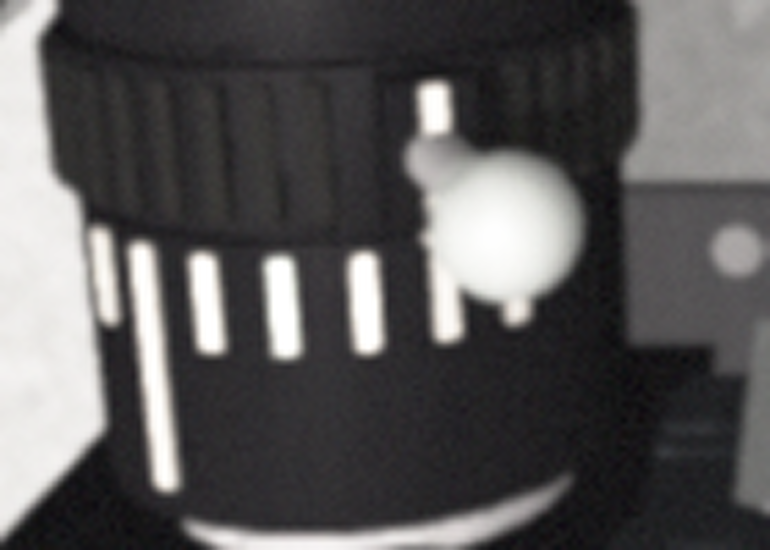

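Call:
servo_tool(targets=[0,0,0.02,0,0,0,0,0,0,0.02,0,0,0,0,0,0,0.02,0,0,0,0,0,0,0.005,0,0,0,0,0,0,0,0,0,0,0])

```text
clock: 3.57
tool_pos: [0.6086, -0.0572, 0.196]
ee_rot: [-0.0, 1.0, 0.031, -0.001]
contact_force: [-1.3, 0.6, 0.0]
gripper_width: -0.0001
```

Run:
```python
from h import *
d=env.snapshot("side");cv2.imwrite("pics/s3.png",cv2.resize(cv2.convertScaleAbs(d["color"][140:260,190:350,::-1],alpha=1.4),None,fx=5,fy=5,interpolation=cv2.INTER_CUBIC))
X=np.load("X.npy");s=env.read_state();v=s["tool_pos"][:2]-X[:2];c,n=np.cos(X[2]),np.sin(X[2])
print(s["tool_pos"],"lens frame",c*v[0]+n*v[1],-n*v[0]+c*v[1])
```

```text
[ 0.60942967 -0.05744242  0.19750329] lens frame -0.0006345873886493053 -0.07641322852053947
```

View pics/s3.png

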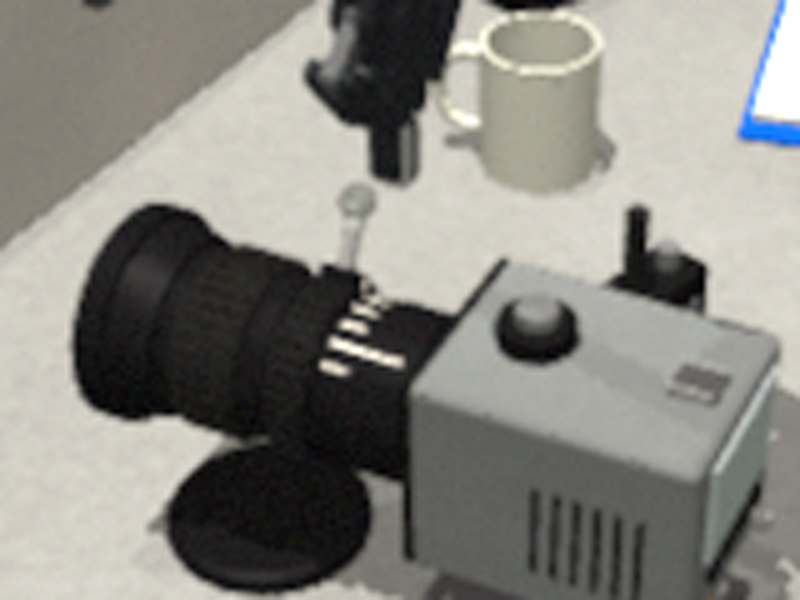

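Call:
servo_tool(targets=[0,-0.006,0,0,0,0,0,0,-0.006,0,0,0,0,0,0,-0.006,0,0,0,0,0,0,-0.006,0,0,0,0,0,0,-0.006,0,0,0,0,0])

```text
clock: 4.03
tool_pos: [0.608, -0.0274, 0.1977]
ee_rot: [0.001, 1.0, 0.03, 0.001]
contact_force: [0.4, -3.1, 2.6]
gripper_width: 0.0001
```

Call:
servo_tool(targets=[0,-0.004,0,0,0,0,0,0,-0.004,0,0,0,0,0,0,-0.004,0,0,0,0,0,0,-0.004,0,0,0,0,0,0,-0.004,0,0,0,0,0])

```text
clock: 4.45
tool_pos: [0.6059, -0.0072, 0.196]
ee_rot: [-0.0, 1.0, 0.03, -0.0]
contact_force: [0.1, -2.9, 1.8]
gripper_width: 0.0002
```

Run:
```python
from h import *
d=env.snapshot("side");cv2.imwrite("pics/s4.png",cv2.resize(cv2.convertScaleAbs(d["color"][140:260,190:350,::-1],alpha=1.4),None,fx=5,fy=5,interpolation=cv2.INTER_CUBIC))
wrist("w4")
```

```text
4.5 [ 0.60581213 -0.00644463  0.19605269] [-3.56466561e-04  9.99532760e-01  3.05622964e-02 -2.83431047e-04]
```

View pics/s4.png

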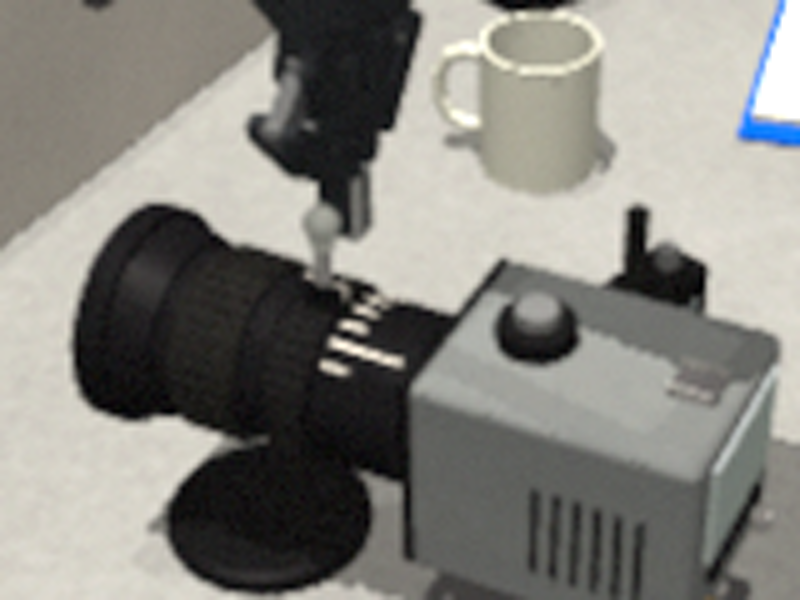

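View pics/w4.png

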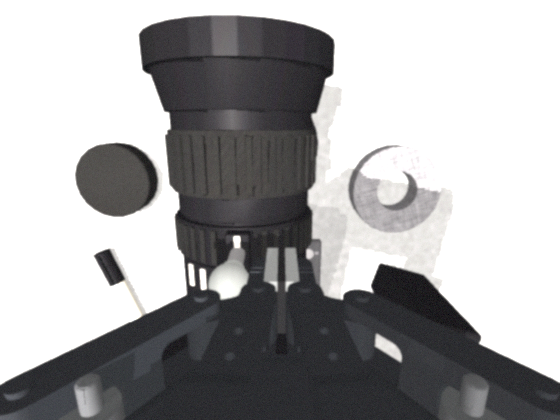

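```bash
cat > ka.py <<'E'
from fit import *
X=np.load("X.npy")
def lensray(d,uv):
    o,v=ray(d,uv);c,n=np.cos(X[2]),np.sin(X[2]);M=np.array([[c,n,0],[-n,c,0],[0,0,1]])
    return M@(o-[X[0],X[1],.13]),M@v
def knob(d,uv):  # hit lever plane x=0
    o,v=lensray(d,uv);p=o-v*o[0]/v[0];return np.arctan2(p[1],p[2]),np.hypot(p[1],p[2])
def circ(d,uv,r): # best angle at radius r: ray against cylinder
    o,v=lensray(d,uv);a=v[1]**2+v[2]**2;b=2*(o[1]*v[1]+o[2]*v[2]);c=o[1]**2+o[2]**2-r*r
    D=b*b-4*a*c;t=(-b-np.sqrt(max(D,0)))/2/a;p=o+t*v;return np.arctan2(p[1],p[2]),p[0]
def tcp():
    s=env.read_state();v=s["tool_pos"][:2]-X[:2];c,n=np.cos(X[2]),np.sin(X[2]);return [c*v[0]+n*v[1],-n*v[0]+c*v[1],s["tool_pos"][2]]
E
python3 - <<'E'
from ka import *
print("start side",knob(s,(261.2,179.4)))
print("now side",knob(s,(254.0,183.0)),tcp())
d=dict(np.load("w4.npz"));print("index w4",circ(d,(236.5,241),.045))
d=dict(np.load("w2.npz"));q=lambda x,y:(130+x/5.5-.4,190+y/5.5-.4)
print("w2 index",circ(d,q(434,105),.045),circ(d,q(434,85),.045),circ(d,q(163,489),.0438),"knob cyl",circ(d,q(507,226),.085))
E
```

```text
start side (np.float64(-0.49285893803694203), np.float64(0.0876781236066937))
now side (np.float64(-0.07536992938692201), np.float64(0.08882651614596203)) [np.float64(-0.00107718257323738), np.float64(-0.02587575744171996), np.float64(0.19586795425524187)]
index w4 (np.float64(-0.01119733840837312), np.float64(0.004583188180675261))
w2 index (np.float64(-0.5136461019417661), np.float64(0.005396131556113716)) (np.float64(-0.5176953896797954), np.float64(0.008251953245353813)) (np.float64(0.5398432633792561), np.float64(-0.05430976500244314)) knob cyl (np.float64(-0.4718451094441772), np.float64(-7.409088483886772e-05))
```

Call:
servo_tool(targets=[0,-0.005,0,0,0,0,0,0,-0.005,0,0,0,0,0,0,-0.005,0,0,0,0,0,0,-0.005,0,0,0,0,0,0,-0.005,0,0,0,0,0])

```text
clock: 5.07
tool_pos: [0.6043, 0.0178, 0.196]
ee_rot: [0.0, 1.0, 0.03, -0.0]
contact_force: [0.9, -1.8, -0.8]
gripper_width: 0.0001
```

Call:
servo_tool(targets=[0,-0.004,0,0,0,0,0,0,-0.004,0,0,0,0,0,0,-0.004,0,0,0,0,0,0,-0.002,0,0,0,0,0,0,0,0,0,0,0,0])

```text
clock: 5.48
tool_pos: [0.6036, 0.032, 0.1963]
ee_rot: [-0.0, 1.0, 0.031, -0.0]
contact_force: [0.5, -0.1, -0.4]
gripper_width: -0.0002
```

Run:
```python
from ka import *
print(tcp())
d=env.snapshot("side");cv2.imwrite("pics/s5.png",cv2.resize(cv2.convertScaleAbs(d["color"][140:260,190:350,::-1],alpha=1.4),None,fx=5,fy=5,interpolation=cv2.INTER_CUBIC))
wrist("w5")
```

```text
[np.float64(-0.0006039590304466225), np.float64(0.013046471837648257), np.float64(0.19646251471578577)]
5.6333 [0.60381319 0.03169275 0.19653749] [-3.36657599e-04  9.99537160e-01  3.04190460e-02  1.85094179e-04]
```

View pics/s5.png

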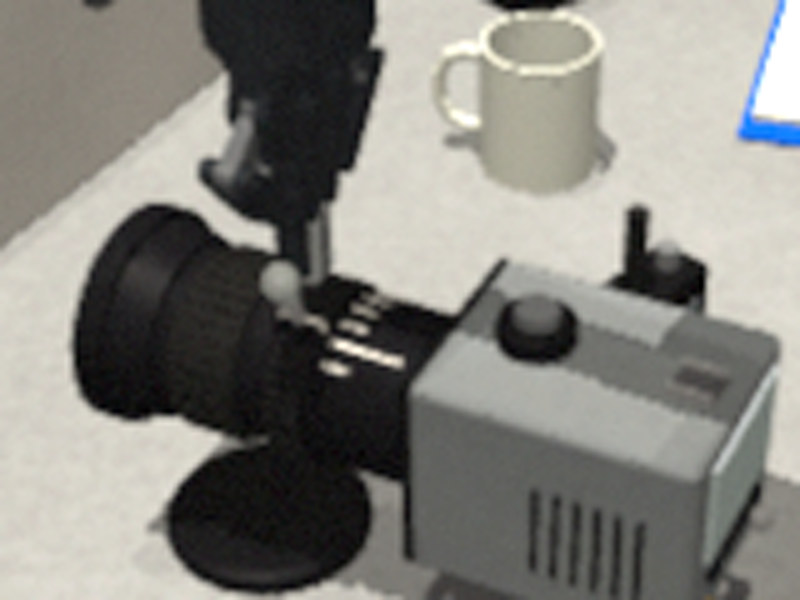

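View pics/w5.png

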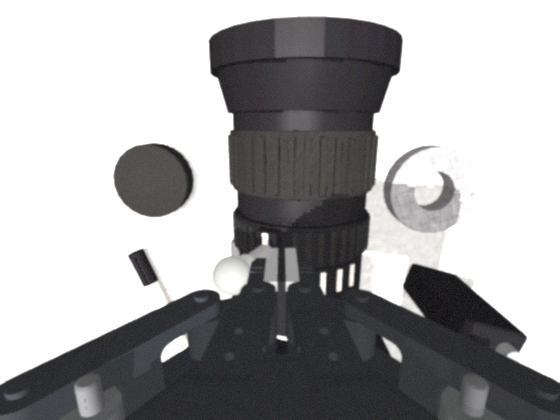

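Run:
```python
from ka import *
print("side",knob(s,(190+281/5-.4,140+281/5-.4)))
d=dict(np.load("w5.npz"));print("index",circ(d,(265,238),.045)," knob",circ(d,(233,275),.085),knob(d,(233,275)))
```

```text
side (np.float64(0.40033972990464983), np.float64(0.08477363352077043))
index (np.float64(0.5169703407457564), np.float64(0.004456803209281025))  knob (np.float64(0.42565606427979147), np.float64(0.0004403174777634078)) (np.float64(0.43156267362623374), np.float64(0.0842625255620082))
```

Run:
```python
from ka import *
q=lambda x,y:(130+x/5.5-.4,190+y/5.5-.4)
V=[("w1",Z(487,110)),("w2",q(434,105)),("w4",(236.5,241)),("w5",(265,238))]
for r in(.045,.048,.05,.052,.054):
    print(r,[np.round(circ(dict(np.load(n+".npz")),uv,r),4).tolist() for n,uv in V])
```

```text
0.045 [[-0.5667, 0.0083], [-0.5136, 0.0054], [-0.0112, 0.0046], [0.517, 0.0045]]
0.048 [[-0.5269, 0.0084], [-0.4957, 0.0062], [-0.02, 0.0057], [0.4772, 0.0057]]
0.05 [[-0.5035, 0.0085], [-0.485, 0.0067], [-0.0252, 0.0065], [0.4538, 0.0066]]
0.052 [[-0.4821, 0.0085], [-0.4752, 0.0072], [-0.03, 0.0072], [0.4325, 0.0074]]
0.054 [[-0.4625, 0.0086], [-0.466, 0.0078], [-0.0345, 0.008], [0.4129, 0.0082]]
```

Call:
servo_tool(targets=[0,0.01,0,0,0,0,0,0,0.02,0,0,0,0,0,0,0.02,-0.01,0,0,0,0,0,0.01,-0.02,0,0,0,0,0,0,-0.01,0,0,0,0])

```text
clock: 6.3
tool_pos: [0.608, -0.0315, 0.2381]
ee_rot: [0.001, 1.0, 0.029, 0.001]
contact_force: [0.2, 0.2, 0.8]
gripper_width: -0.0002
```

Call:
servo_tool(targets=[-0.025,0,-0.015,0,0,0,0,-0.025,0,-0.015,0,0,0,0,0,0,0,0,0,0,0])

```text
clock: 6.55
tool_pos: [0.5563, -0.0318, 0.27]
ee_rot: [0.0, 1.0, 0.03, 0.002]
contact_force: [0.7, -0.5, 0.3]
gripper_width: -0.0001
```

Run:
```python
from ka import *
d=wrist("w6")
cv2.imwrite("pics/w6z.png",cv2.resize(d["color"][110:220,150:290,::-1],None,fx=5.4,fy=5.4,interpolation=cv2.INTER_CUBIC))
X=np.load("X.npy");print(proj(d,loc(X,0,.085,.43)),proj(d,loc(X,-.015,.0438,.524)))
```

```text
6.65 [ 0.55777686 -0.03154608  0.26767221] [2.10038178e-04 9.99540254e-01 3.02795334e-02 1.54502150e-03]
[151.12136307 153.23449604] [191.13371341 168.76615655]
```

View pics/w6.png

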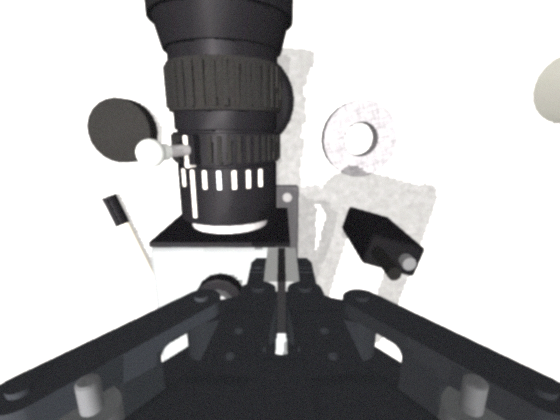

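View pics/w6z.png

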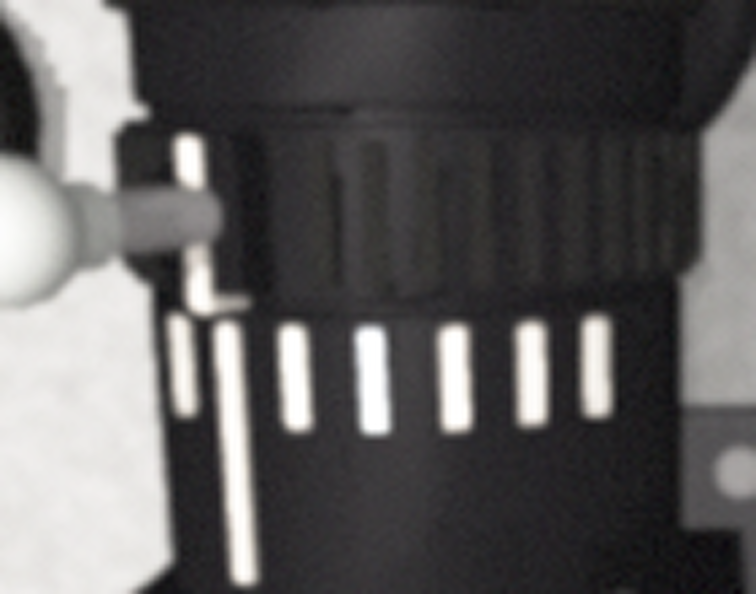

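Run:
```python
from ka import *
d=dict(np.load("w6.npz"));q=lambda x,y:(150+x/5.4-.4,110+y/5.4-.4)
print("knob",circ(d,q(12,228),.085),knob(d,q(12,228)),knob(d,(149.5,152.5)))
for r in(.05,.052):print("index top",circ(d,q(189,150),r),circ(d,q(200,300),r))
print("index foot end",[circ(d,q(245,302),r) for r in(.044,.045,.046)])
print("scale",[circ(d,q(x,y),.0438) for x,y in((177,318),(228,322),(292,325),(370,328),(454,327),(531,322),(597,318),(245,580))])
```

```text
knob (np.float64(0.42142397706109624), np.float64(0.0009075981207777879)) (np.float64(0.5440923184491826), np.float64(0.07656561984049517)) (np.float64(0.49937437355459563), np.float64(0.08118454039791462))
index top (np.float64(0.4804972392772177), np.float64(0.008743779818883173)) (np.float64(0.4840019140027715), np.float64(-0.011481581791025632))
index top (np.float64(0.4438751102591771), np.float64(0.008826523122966272)) (np.float64(0.44709459488330916), np.float64(-0.011173411896219971))
index foot end [(np.float64(0.4264605151686609), np.float64(-0.012269454591239373)), (np.float64(0.4081907166462873), np.float64(-0.012122295625710728)), (np.float64(0.3909611959119306), np.float64(-0.01197720679070369))]
scale [(np.float64(0.777684998990703), np.float64(-0.015626806748197143)), (np.float64(0.5082819736772832), np.float64(-0.01531367448865592)), (np.float64(0.25943447755760224), np.float64(-0.01522649500583164)), (np.float64(0.0010022773026176573), np.float64(-0.015477889586205155)), (np.float64(-0.26404595579760287), np.float64(-0.015569843351783769)), (np.float64(-0.5207990964364806), np.float64(-0.015455556758273634)), (np.float64(-0.778766424430019), np.float64(-0.01578304014515424)), (np.float64(0.5201063840643128), np.float64(-0.053612348512418834))]
```

Call:
servo_tool(targets=[0.025,0,0.015,0,0,0,0,0.025,0,0.015,0,0,0,0,0,0,0.02,0,0,0,0,0,-0.01,0.02,0,0,0,0,0,-0.02,0,0,0,0,0])

```text
clock: 7.22
tool_pos: [0.6032, 0.0006, 0.1894]
ee_rot: [-0.0, 1.0, 0.029, -0.005]
contact_force: [-0.5, -0.7, -0.0]
gripper_width: -0.0002
```

Call:
servo_tool(targets=[0,-0.015,0,0,0,0,0,0,-0.011,0,0,0,0,0,0,-0.004,0,0,0,0,0,0,-0.002,0,0,0,0,0,0,-0.002,0,0,0,0,0])

```text
clock: 7.63
tool_pos: [0.604, 0.0349, 0.1971]
ee_rot: [0.001, 1.0, 0.031, 0.001]
contact_force: [1.2, -2.5, -0.3]
gripper_width: 0.0002
```

Call:
servo_tool(targets=[0,-0.001,0,0,0,0,0,0,-0.001,0,0,0,0,0,0,-0.001,0,0,0,0,0,0,0,0,0,0,0,0,0,0,0,0,0,0,0])

```text
clock: 8.05
tool_pos: [0.6034, 0.038, 0.1965]
ee_rot: [0.0, 1.0, 0.03, 0.0]
contact_force: [1.0, -1.9, -0.7]
gripper_width: 0.0
```

Run:
```python
from ka import *
print(tcp());wrist("w7")
d=dict(np.load("w7.npz"));z=cv2.resize(d["color"][200:310,190:330,::-1],None,fx=5.4,fy=5.4,interpolation=cv2.INTER_CUBIC);cv2.imwrite("pics/w7z.png",z)
```

```text
[np.float64(-0.0005461471722062209), np.float64(0.01933344802469233), np.float64(0.19647146336752877)]
8.15 [0.60340485 0.03811455 0.19647146] [1.65850180e-05 9.99542901e-01 3.02316717e-02 1.89059729e-04]
```

View pics/w7z.png

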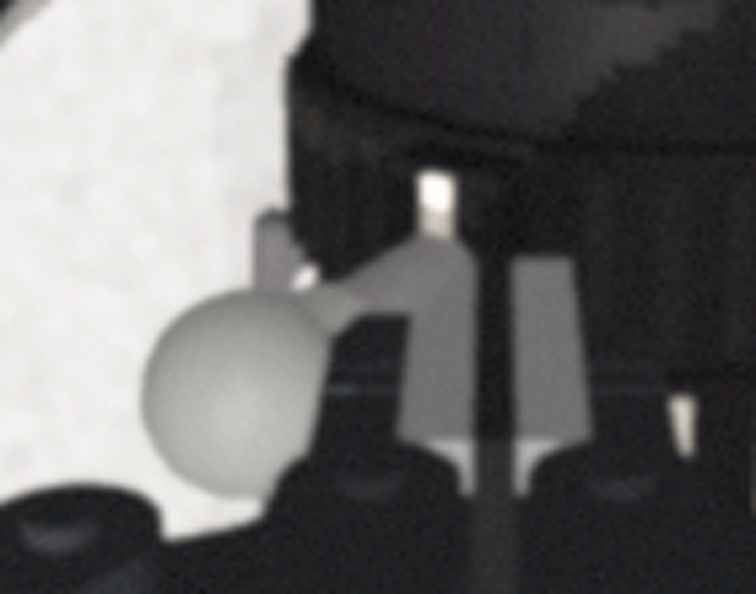

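Call:
servo_tool(targets=[0,0.01,0,0,0,0,0,0,0.02,0,0,0,0,0,0,0.02,-0.01,0,0,0,0,0,0.01,-0.02,0,0,0,0,0,0,-0.01,0,0,0,0])

```text
clock: 8.62
tool_pos: [0.6074, -0.024, 0.2379]
ee_rot: [0.0, 1.0, 0.029, 0.001]
contact_force: [0.6, 0.5, 1.3]
gripper_width: 0.0002
```

Call:
servo_tool(targets=[-0.025,-0.015,-0.015,0,0,0,0,-0.025,-0.015,-0.015,0,0,0,0,0,-0.015,0,0,0,0,0,0,-0.015,0,0,0,0,0,0,0,0,0,0,0,0])

```text
clock: 9.03
tool_pos: [0.5531, 0.038, 0.2672]
ee_rot: [-0.001, 1.0, 0.032, 0.001]
contact_force: [0.2, 0.3, 1.0]
gripper_width: 0.0001
```

Run:
```python
from ka import *
d=wrist("w8");print(tcp())
u,v=proj(d,loc(X,-.005,.05,.3)).astype(int);u0,v0=u-70,v-50;print(u0,v0)
cv2.imwrite("pics/w8z.png",cv2.resize(d["color"][v0:v0+110,u0:u0+140,::-1],None,fx=5.4,fy=5.4,interpolation=cv2.INTER_CUBIC))
```

```text
9.1333 [0.55331701 0.03591073 0.26650843] [-3.75606929e-05  9.99513210e-01  3.11977067e-02  2.12966176e-04]
[np.float64(-0.050662102976885226), np.float64(0.01978758542382369), np.float64(0.26625240322294547)]
218 106
```

View pics/w8z.png

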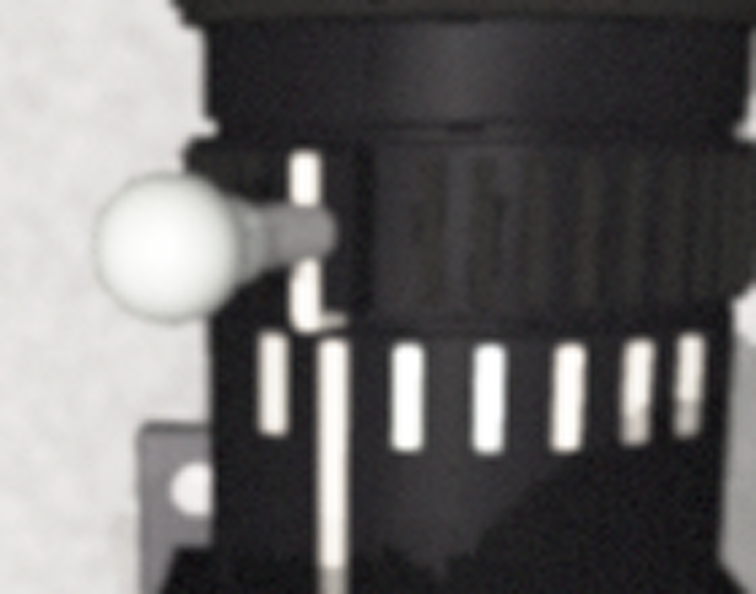

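Run:
```python
from ka import *
d=dict(np.load("w8.npz"));q=lambda x,y:(218+x/5.4-.4,106+y/5.4-.4)
print("knob",circ(d,q(165,247),.085))
for r in(.05,.052,.053):print("index top",circ(d,q(305,165),r),circ(d,q(305,300),r))
print("foot",[circ(d,q(345,319),r) for r in(.044,.045)], "foot at -.5/.524:",proj(d,loc(X,-.012,.045,.524)))
print("scale",[np.round(circ(d,q(x,y),.0438),4).tolist() for x,y in((272,335),(333,341),(407,345),(489,346),(570,345),(639,340),(691,335),(333,560))])
```

```text
knob (np.float64(0.5105982541253162), np.float64(0.0005546174635763859))
index top (np.float64(0.5354215895803557), np.float64(0.00905529790638411)) (np.float64(0.5381281349250269), np.float64(-0.009080146256192172))
index top (np.float64(0.5116556265763964), np.float64(0.009128293470295708)) (np.float64(0.5141951990248992), np.float64(-0.00882732752495536))
index top (np.float64(0.5005609835530631), np.float64(0.009164417170040294)) (np.float64(0.5030242288938189), np.float64(-0.008702231804278513))
foot [(np.float64(0.4744342057586594), np.float64(-0.012146977041059354)), (np.float64(0.463097605201491), np.float64(-0.012013695209279921))] foot at -.5/.524: [278.31034292 164.4536893 ]
scale [[0.7773, -0.0154], [0.521, -0.0154], [0.2649, -0.0154], [0.0038, -0.0153], [-0.2596, -0.0154], [-0.5146, -0.0153], [-0.7607, -0.0154], [0.5227, -0.0475]]
```

Call:
servo_tool(targets=[0,-0.035,0,0,0,0,0,0,-0.035,0,0,0,0,0,0,-0.035,0,0,0,0,0,0,-0.035,0,0,0,0,0,0,0,0,0,0,0,0])

```text
clock: 9.7
tool_pos: [0.5442, 0.1798, 0.266]
ee_rot: [-0.001, 0.999, 0.032, -0.0]
contact_force: [-0.2, -0.5, -0.6]
gripper_width: 0.0001
```

Run:
```python
from ka import *
d=wrist("w9");print(tcp())
o,_=lensray(d,(0,0));print("cam in lens frame",o,np.arctan2(o[1],o[2]))
u,v=proj(d,loc(X,-.005,.05,.5)).astype(int);u0,v0=u-60,v-50;print(u0,v0)
cv2.imwrite("pics/w9z.png",cv2.resize(d["color"][v0:v0+100,u0:u0+120,::-1],None,fx=6,fy=6,interpolation=cv2.INTER_CUBIC))
for a in(.48,.5,.524,.55):print(a,[np.round((proj(d,loc(X,x,r,a))-[u0-.4,v0-.4])*6).tolist() for x,r in((.01,.052),(-.012,.052),(-.012,.045),(-.0154,.0438),(-.05,.0438),(0,.085))])
```

```text
9.8 [0.54477996 0.17559047 0.26583312] [ 2.32031071e-04  9.99507004e-01  3.13937331e-02 -3.60001035e-04]
[np.float64(-0.050160652358654204), np.float64(0.15924972657020559), np.float64(0.2659108587213171)]
cam in lens frame [0.01699773 0.16050729 0.27856211] 0.5227351268103253
406 106
0.48 [[392.0, 179.0], [364.0, 363.0], [361.0, 357.0], [357.0, 383.0], [317.0, 645.0], [394.0, 284.0]]
0.5 [[382.0, 178.0], [354.0, 362.0], [353.0, 356.0], [349.0, 382.0], [309.0, 644.0], [376.0, 283.0]]
0.524 [[370.0, 178.0], [342.0, 362.0], [343.0, 356.0], [340.0, 382.0], [300.0, 643.0], [354.0, 283.0]]
0.55 [[357.0, 178.0], [330.0, 361.0], [333.0, 355.0], [329.0, 381.0], [290.0, 642.0], [330.0, 282.0]]
```

View pics/w9z.png

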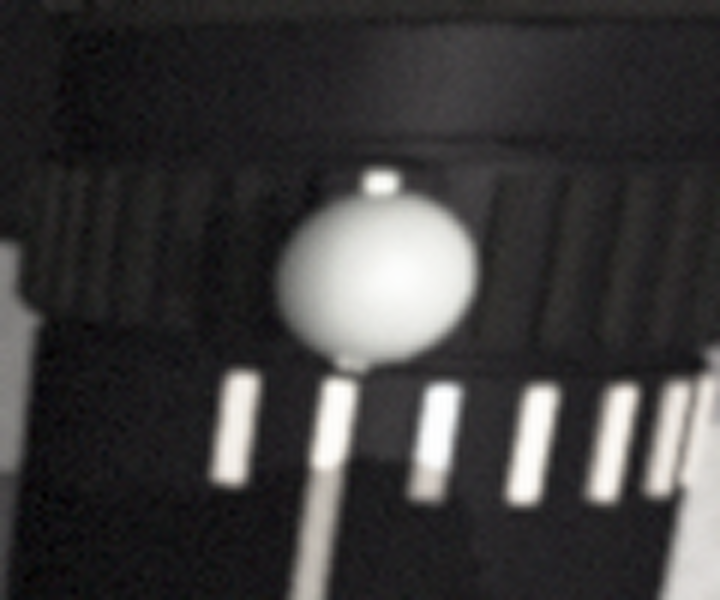

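Call:
servo_tool(targets=[0,0.04,0,0,0,0,0,0,0.04,0,0,0,0,0,0,0.04,0,0,0,0,0,0,0.04,0,0,0,0,0,0,0.04,0,0,0,0,0])

```text
clock: 10.27
tool_pos: [0.5565, -0.0283, 0.2663]
ee_rot: [0.0, 1.0, 0.029, 0.0]
contact_force: [0.6, -0.4, -0.3]
gripper_width: 0.0003
```

Call:
servo_tool(targets=[0.025,0,0.015,0,0,0,0,0.025,0,0.015,0,0,0,0,0,0,0.02,0,0,0,0,0,0,0.02,0,0,0,0,0,0,0,0,0,0,0])

```text
clock: 10.68
tool_pos: [0.6041, -0.0235, 0.1909]
ee_rot: [-0.001, 1.0, 0.029, -0.004]
contact_force: [-0.8, -0.7, -2.1]
gripper_width: 0.0001
```

Call:
servo_tool(targets=[0,-0.02,0,0,0,0,0,0,-0.02,0,0,0,0,0,0,-0.01,0,0,0,0,0,0,-0.006,0,0,0,0,0,0,-0.002,0,0,0,0,0])

```text
clock: 11.1
tool_pos: [0.6036, 0.0364, 0.1973]
ee_rot: [0.0, 1.0, 0.031, 0.001]
contact_force: [-0.3, 0.8, 0.2]
gripper_width: 0.0001
```

Call:
servo_tool(targets=[0,-0.001,0,0,0,0,0,0,-0.001,0,0,0,0,0,0,-0.001,0,0,0,0,0,0,-0.0006,0,0,0,0,0,0,0,0,0,0,0,0])

```text
clock: 11.52
tool_pos: [0.6032, 0.0392, 0.1963]
ee_rot: [0.0, 1.0, 0.03, -0.0]
contact_force: [0.9, -1.8, -0.2]
gripper_width: 0.0001
```

```bash
python3 -c "
from ka import *
print(tcp())"
```

```text
[np.float64(-0.0006222137438346284), np.float64(0.020563410335326254), np.float64(0.196255300916966)]
```

Backing off to check from the 30° viewpoint again.

Call:
servo_tool(targets=[0,0.01,0,0,0,0,0,0,0.02,0,0,0,0,0,0,0.02,-0.01,0,0,0,0,0,0.01,-0.02,0,0,0,0,0,0,-0.01,0,0,0,0])

```text
clock: 12.03
tool_pos: [0.6074, -0.0225, 0.238]
ee_rot: [0.0, 1.0, 0.029, 0.001]
contact_force: [0.2, 0.0, 0.6]
gripper_width: 0.0002
```

Call:
servo_tool(targets=[-0.025,0,-0.015,0,0,0,0,-0.025,0,-0.015,0,0,0,0,0,-0.04,0,0,0,0,0,0,-0.04,0,0,0,0,0,0,-0.04,0,0,0,0,0])

```text
clock: 12.45
tool_pos: [0.5495, 0.0978, 0.2674]
ee_rot: [-0.0, 1.0, 0.029, 0.001]
contact_force: [0.4, 0.3, -0.3]
gripper_width: 0.0001
```

Call:
servo_tool(targets=[0,-0.04,0,0,0,0,0,0,-0.04,0,0,0,0,0,0,0,0,0,0,0,0,0,0,0,0,0,0,0,0,0,0,0,0,0,0])

```text
clock: 12.87
tool_pos: [0.5446, 0.1768, 0.2663]
ee_rot: [0.0, 1.0, 0.031, 0.0]
contact_force: [-0.7, -1.8, 0.3]
gripper_width: -0.0
```

Run:
```python
from ka import *
d=wrist("w10")
o,_=lensray(d,(0,0));print("cam in lens frame",o,np.arctan2(o[1],o[2]))
u,v=proj(d,loc(X,-.005,.05,.5)).astype(int);u0,v0=u-60,v-50;print(u0,v0)
cv2.imwrite("pics/w10z.png",cv2.resize(d["color"][v0:v0+100,u0:u0+120,::-1],None,fx=6,fy=6,interpolation=cv2.INTER_CUBIC))
for a in(.48,.5,.524,.55):print(a,[np.round((proj(d,loc(X,x,r,a))-[u0-.4,v0-.4])*6).tolist() for x,r in((.01,.052),(-.012,.052),(-.012,.045),(-.0154,.0438),(-.05,.0438),(0,.085))])
```

```text
12.9667 [0.5449458  0.17555956 0.26634348] [1.27381212e-04 9.99556716e-01 2.97716933e-02 2.78456866e-05]
cam in lens frame [0.01704921 0.16022457 0.27912438] 0.5211017650344214
405 105
0.48 [[394.0, 183.0], [366.0, 367.0], [364.0, 361.0], [360.0, 386.0], [321.0, 649.0], [396.0, 288.0]]
0.5 [[384.0, 183.0], [357.0, 366.0], [356.0, 360.0], [352.0, 386.0], [313.0, 648.0], [377.0, 287.0]]
0.524 [[372.0, 182.0], [345.0, 366.0], [346.0, 360.0], [342.0, 385.0], [304.0, 647.0], [356.0, 287.0]]
0.55 [[359.0, 182.0], [333.0, 365.0], [336.0, 359.0], [332.0, 385.0], [294.0, 646.0], [332.0, 286.0]]
```

View pics/w10z.png

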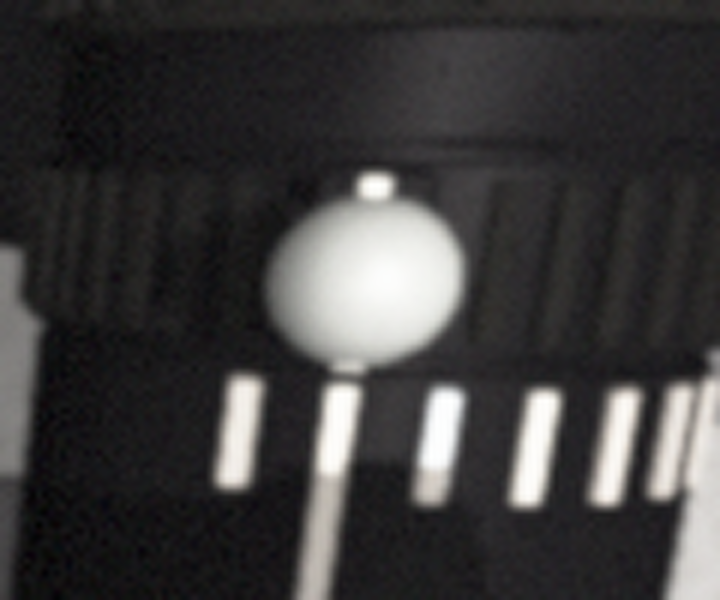

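Seen along the 30° plane, the index line's front end is at (375,185) and its rear end at (348,367). The long line starts at (342,386) and extrapolates to about (372,185). That puts the index within about 0.4° of the long line. Now the button.

Call:
servo_tool(targets=[-0.0122,0.032,0,0,0,0,0,-0.0122,0.032,0,0,0,0,0,-0.0122,0.032,0,0,0,0,0,-0.0122,0.032,0,0,0,0,0,-0.0122,0.032,0,0,0,0,0])

```text
clock: 13.43
tool_pos: [0.4928, 0.0107, 0.2664]
ee_rot: [0.0, 1.0, 0.029, 0.0]
contact_force: [0.6, 0.0, -0.7]
gripper_width: 0.0002
```

Call:
servo_tool(targets=[0,0,0.015,0,0,0,0,0,0,0.015,0,0,0,0,0,0,0.01,0,0,0,0,0,0,0,0,0,0,0,0,0,0,0,0,0,0])

```text
clock: 13.85
tool_pos: [0.4932, 0.0128, 0.2259]
ee_rot: [-0.0, 1.0, 0.03, -0.001]
contact_force: [-0.6, 0.3, -0.3]
gripper_width: 0.0001
```

Run:
```python
from ka import *
print(tcp(),env.read_state()["tool_pos"],env.read_state()["contact_force"])
d=env.snapshot("side");cv2.imwrite("pics/s11.png",cv2.resize(cv2.convertScaleAbs(d["color"][140:260,230:390,::-1],alpha=1.4),None,fx=5,fy=5,interpolation=cv2.INTER_CUBIC))
```

```text
[np.float64(-0.11122857309960883), np.float64(0.0014265224372852934), np.float64(0.22712056846229084)] [0.49409154 0.01317749 0.22712057] [-0.23533095  0.05518999 -0.77278708]
```

View pics/s11.png

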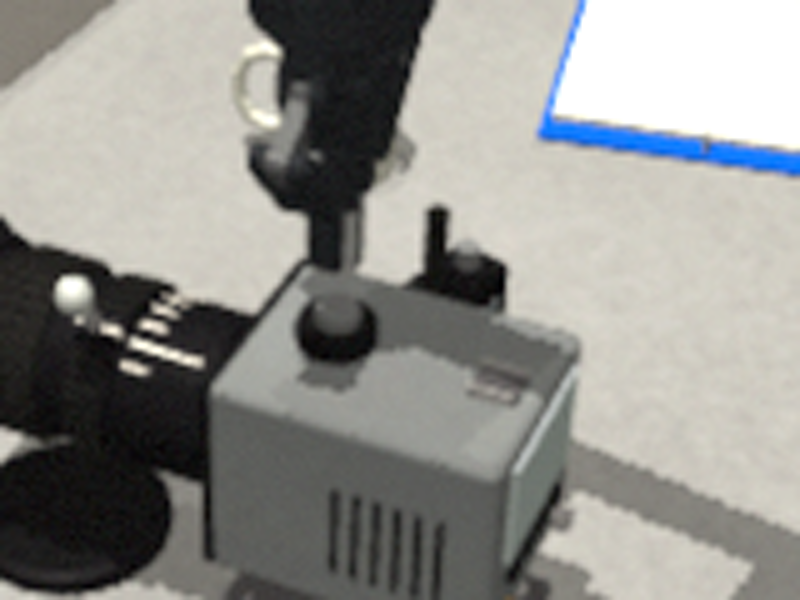

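The finger is above the button, and the side view also shows the index line running into the long line.

Call:
servo_tool(targets=[0,0,0.01,0,0,0,0,0,0,0.006,0,0,0,0,0,0,0.002,0,0,0,0,0,0,0,0,0,0,0])

```text
clock: 14.33
tool_pos: [0.4929, 0.0135, 0.2071]
ee_rot: [-0.0, 1.0, 0.031, -0.001]
contact_force: [-0.7, -0.0, -0.3]
gripper_width: -0.0001
```

Call:
servo_tool(targets=[0,0,0.001,0,0,0,0,0,0,0.001,0,0,0,0,0,0,0.001,0,0,0,0,0,0,0.001,0,0,0,0,0,0,0,0,0,0,0])

```text
clock: 14.75
tool_pos: [0.4938, 0.0132, 0.2045]
ee_rot: [0.0, 1.0, 0.03, 0.0]
contact_force: [-0.4, 0.4, 2.3]
gripper_width: 0.0003
```

Call:
servo_tool(targets=[0,0,0.001,0,0,0,0,0,0,0.001,0,0,0,0,0,0,0,0,0,0,0,0,0,0,0,0,0,0])

```text
clock: 15.08
tool_pos: [0.4938, 0.0132, 0.2026]
ee_rot: [-0.0, 1.0, 0.03, 0.0]
contact_force: [0.8, 1.0, 3.8]
gripper_width: 0.0001
```

Call:
servo_tool(targets=[0,0,0.001,0,0,0,0,0,0,0,0,0,0,0,0,0,0,0,0,0,0])

```text
clock: 15.33
tool_pos: [0.4938, 0.0132, 0.202]
ee_rot: [0.0, 1.0, 0.03, 0.0]
contact_force: [-1.9, 0.7, 6.8]
gripper_width: -0.0001
```

```bash
python3 -c "
from ka import *
s=env.read_state();print(s['tool_pos'],s['contact_force'])"
```

```text
[0.49379878 0.01320571 0.20196255] [-1.55191763  0.3403222   5.87782419]
```

The force is 6 to 7 N and the tip has stopped at 0.2020, so the button is at its stop. Releasing straight up.

Call:
servo_tool(targets=[0,0,-0.005,0,0,0,0,0,0,-0.015,0,0,0,0,0,0,-0.03,0,0,0,0,0,0,-0.03,0,0,0,0,0,0,-0.02,0,0,0,0])

```text
clock: 15.85
tool_pos: [0.494, 0.013, 0.3038]
ee_rot: [0.0, 1.0, 0.03, 0.001]
contact_force: [-0.1, 1.0, 0.6]
gripper_width: 0.0002
```

Call:
servo_tool(targets=[-0.04,0.01,0,0,0,0,0,-0.03,0.01,0,0,0,0,0,0,0,0,0,0,0,0,0,0,0,0,0,0,0,0,0,0,0,0,0,0])

```text
clock: 16.27
tool_pos: [0.4252, -0.0111, 0.3014]
ee_rot: [0.0, 1.0, 0.03, 0.0]
contact_force: [0.1, -0.9, -0.1]
gripper_width: -0.0002
```

Run:
```python
from ka import *
d=wrist("w12");print(env.read_state()["contact_force"])
c,sd=env.snapshot("top")["color"],env.snapshot("side")["color"]
f=lambda i,k:cv2.resize(cv2.convertScaleAbs(i[:,:,::-1],alpha=1.5),None,fx=k,fy=k,interpolation=cv2.INTER_CUBIC)
u,v=proj(d,loc(X,-.005,.05,.5)).astype(int);print(u,v)
a=f(d["color"][max(v-45,0):v+55,u-60:u+80],2.8);b=f(sd[140:260,180:340],2.45)[:a.shape[0]]
cv2.imwrite("pics/f.png",np.hstack([a,b[:,:400]]));cv2.imwrite("pics/top12.png",c[:,:,::-1])
e=cv2.absdiff(cv2.imread("pics/top0.png"),c[:,:,::-1]).max(2);print([ (n,int((e[y0:y1,x0:x1]>40).sum())) for n,x0,x1,y0,y1 in(("puck",190,228,175,212),("tape",302,342,172,212),("marker",194,222,224,280),("radio",317,355,222,247),("mug",400,448,132,185),("bottle",88,155,120,170))])
```

```text
16.3667 [ 0.42549616 -0.0108714   0.30121054] [-9.02416090e-05  9.99536225e-01  3.04520445e-02 -7.87507563e-06]
[ 0.3232893  -0.79282395 -0.18861807]
223 -27
[('puck', 0), ('tape', 0), ('marker', 165), ('radio', 0), ('mug', 0), ('bottle', 0)]
```

View pics/f.png

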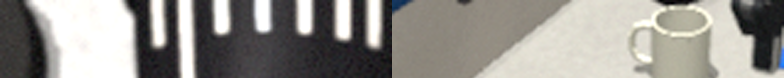

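View pics/top12.png

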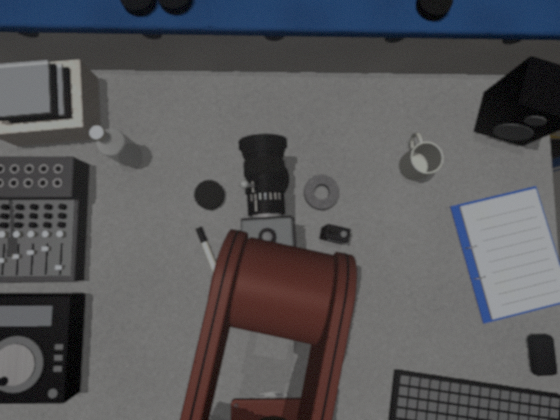

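The top view shows the bystanders unchanged; the marker difference is the arm covering it. One last look at the lever and button from the side.

Run:
```python
from h import *
d=env.snapshot("side");cv2.imwrite("pics/s13.png",cv2.resize(cv2.convertScaleAbs(d["color"][140:260,190:350,::-1],alpha=1.4),None,fx=5,fy=5,interpolation=cv2.INTER_CUBIC))
```

```text
(no output)
```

View pics/s13.png

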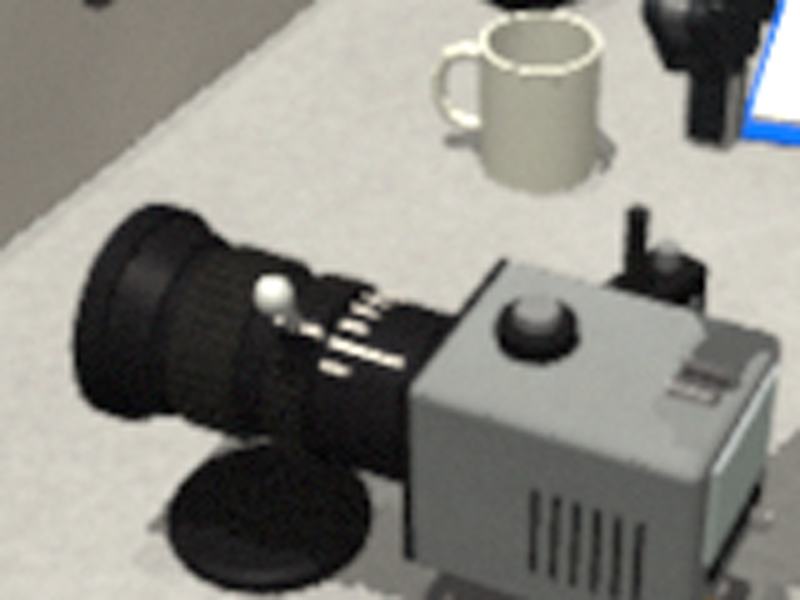

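The index line (about (310,330)) runs into the long line, the button at (537,315) is back out, and the gripper is clear.

```bash
python3 -c "
from plant import env
print(env.finish_job())"
```

```text
the job is handed in; nothing more can be done
None
```

I set the zoom first, pressed and released the record button once, and handed the job in at about 16.5 s. No verdict came back.

- **Zoom:** I pushed the lever with the closed fingertips in three passes, at about 3 N. It went from about -0.47 rad to about 0.514–0.518 rad; the long line is at 0.524. The last wrist view, taken along the 30° plane, put the index line within about 0.4–0.6° of the long line. After the button press, the side view still showed the two lines meeting.
- **Record button:** I pressed it straight down until the tip stopped at 0.202 m with 6–7 N, then lifted clear. The last side picture shows it back out.
- **Bystanders:** A before-and-after comparison of the top view showed the puck, tape roll, radio, mug and bottle unchanged. The marker was partly hidden by the arm in that picture, and its visible part looks unmoved. I judged the lens cap only by eye, from the side picture.

**Disagreement:** Early readings of the index line differed from the knob angle by up to 0.1 rad. I had assumed the line lay at 45 mm radius, but it appears to sit on a raised block at about 52 mm. With that radius the readings agreed, so I went by the knob angle and the parallax-free view.

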